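# Decant the nuts into the lidded bin

## Task

Pick up the metal pouring cup by its handle and pour all six hexagon nuts into the deep bin with the hinged lid, not into the low divided tray. Then stand the empty cup back upright on its rubber mat and push the bin's lid fully shut. Leave the tools and other things lying around where they are.

Things in the scene. Friction and masses are not known exactly. Their poses are not given: they have to be found in the camera images.
- cup_grip (a point): middle of the metal pouring cup's black handle: a level straight bar 16 mm wide, 18 mm high, 90 mm long, sticking out radially from the rim. This point is half-way up and along the bar, 110 mm from the cup's axis, 36 mm above its underside. +x points from the handle to the cup, z up. At the start the handle points towards the robot within about 0.45 rad.
- cup_foot (a point): centre of the cup's underside, on its axis; axes as cup_grip. The cup is a flared round dish: foot 60 mm diameter, rim 112 mm diameter, 42 mm high, walls 3 mm, about 0.16 kg empty; it stands upright on the mat with six nuts in it.
- mat_top (a point): centre of the upper face of the cup's flat black rubber mat, 120 x 120 mm, 4 mm thick, fixed to the bench; z up
- bin: the deep grey parts bin with the hinged lid, fixed to the bench: 130 mm (its x) by 120 mm (its y), 70 mm high to the rim, walls 4 mm. Origin: centre of the underside. Its +x side, which carries the hinge, lies to the robot's left (within 0.3 rad); its +y side is the one towards the robot. It may stand left or right of the low tray.
- bin_lid (a joint): opening angle of the bin's lid: 0 shut, 1.9 fully open; starts open (1.6 to 1.9, about upright). The hinge is stiff: the lid stays wherever it is left and must be pushed all the way (2 N at its edge). A black knob up to 30 mm across, in the middle of its width 100 mm from the hinge, stands 35 mm out of its outer face.
- bin_lid_hinge (a point): middle of the lid's hinge line, on the bin's rim 70 mm above the bench; the line runs along the bin's y. The lid is a plate 6 mm thick that reaches 130 mm from the hinge and is 120 mm wide.
- tray: the wrong container: low open grey tray with four compartments and no lid, 130 x 120 mm, 30 mm high, fixed; origin at the centre of its underside. Nothing goes into it.
- nut0_mid (a point): centre of a loose steel hexagon nut, 20 mm across the flats, 11 mm high, 18 g, oiled (slides easily, friction about 0.3); lies in the cup at the start
- nut1_mid (a point): centre of another loose steel hexagon nut, 20 mm across the flats, 11 mm high, 18 g, oiled (slides easily, friction about 0.3); lies in the cup at the start
- nut2_mid (a point): as nut0_mid, another of the six nuts
- nut3_mid (a point): as nut0_mid, another of the six nuts
- nut4_mid (a point): as nut0_mid, another of the six nuts
- nut5_mid (a point): as nut0_mid, another of the six nuts
- pliers: bystander to leave alone: pliers lying by the near edge, 139 x 50 x 10 (mm); origin at its underside
- multimeter: bystander to leave alone: red multimeter lying flat, 155 x 70 x 45 (mm); origin at its underside
- flux: bystander to leave alone: small white bottle, 30 diameter, 62 high (mm); origin at its underside
- spool: bystander to leave alone: solder spool lying, 54 x 73 x 34 (mm); origin at its underside
- screwdriver: bystander to leave alone: yellow-handled screwdriver, 165 long, 21 thick (mm); origin at its underside
There are look-alikes about, which are no part of the job. Several things look just like the part that bears mat_top: the one meant starts farthest to the robot's left.

How it is judged (in metres and radians):
On the way:
1. all six nuts are in the lidded bin, the lid still open (x of nut0_mid in the frame of bin between -0.063 and 0.063 m and y of nut0_mid in the frame of bin between -0.058 and 0.058 m and z of nut0_mid in the frame of bin between 0 and 0.066 m and x of nut1_mid in the frame of bin between -0.063 and 0.063 m and y of nut1_mid in the frame of bin between -0.058 and 0.058 m and z of nut1_mid in the frame of bin between 0 and 0.066 m and x of nut2_mid in the frame of bin between -0.063 and 0.063 m and y of nut2_mid in the frame of bin between -0.058 and 0.058 m and z of nut2_mid in the frame of bin between 0 and 0.066 m and x of nut3_mid in the frame of bin between -0.063 and 0.063 m and y of nut3_mid in the frame of bin between -0.058 and 0.058 m and z of nut3_mid in the frame of bin between 0 and 0.066 m and x of nut4_mid in the frame of bin between -0.063 and 0.063 m and y of nut4_mid in the frame of bin between -0.058 and 0.058 m and z of nut4_mid in the frame of bin between 0 and 0.066 m and x of nut5_mid in the frame of bin between -0.063 and 0.063 m and y of nut5_mid in the frame of bin between -0.058 and 0.058 m and z of nut5_mid in the frame of bin between 0 and 0.066 m and value of joint bin_lid above 0.3 rad), for 0.2 s.
At the end, for the whole second after the job is handed in: All six nuts lie inside the lidded bin; its lid is shut (within 0.06 rad); the cup stands at rest, upright within 0.1 rad, on its mat, its axis within 40 mm of the mat's centre (x of nut0_mid in the frame of bin between -0.063 and 0.063 m and y of nut0_mid in the frame of bin between -0.058 and 0.058 m and z of nut0_mid in the frame of bin between 0 and 0.066 m and x of nut1_mid in the frame of bin between -0.063 and 0.063 m and y of nut1_mid in the frame of bin between -0.058 and 0.058 m and z of nut1_mid in the frame of bin between 0 and 0.066 m and x of nut2_mid in the frame of bin between -0.063 and 0.063 m and y of nut2_mid in the frame of bin between -0.058 and 0.058 m and z of nut2_mid in the frame of bin between 0 and 0.066 m and x of nut3_mid in the frame of bin between -0.063 and 0.063 m and y of nut3_mid in the frame of bin between -0.058 and 0.058 m and z of nut3_mid in the frame of bin between 0 and 0.066 m and x of nut4_mid in the frame of bin between -0.063 and 0.063 m and y of nut4_mid in the frame of bin between -0.058 and 0.058 m and z of nut4_mid in the frame of bin between 0 and 0.066 m and x of nut5_mid in the frame of bin between -0.063 and 0.063 m and y of nut5_mid in the frame of bin between -0.058 and 0.058 m and z of nut5_mid in the frame of bin between 0 and 0.066 m and value of joint bin_lid below 0.06 rad and horizontal distance between cup_foot and mat_top below 0.04 m and z of cup_foot in the frame of mat_top between -0.003 and 0.004 m and angle between cup_foot's own z axis and vertical below 0.1 rad and linear speed of cup below 0.02 m/s); the robot touches nothing.
It fails at once if the pliers is moved by more than 30 mm (distance of pliers from where it was at the start of the episode above 0.03 m).
It fails at once if the multimeter is moved by more than 30 mm (distance of multimeter from where it was at the start of the episode above 0.03 m).
It fails at once if the flux is moved by more than 30 mm (distance of flux from where it was at the start of the episode above 0.03 m).
It fails at once if the spool is moved by more than 30 mm (distance of spool from where it was at the start of the episode above 0.03 m).
It fails at once if the screwdriver is moved by more than 30 mm (distance of screwdriver from where it was at the start of the episode above 0.03 m).
It also fails if it takes over 72 s, if anything falls off the work surface, if the arm or the gripper's body presses on something with over 40 N, if the wrist force passes 120 N, or if a joint passes its speed limit or range.

## Robot

A 7-joint arm with a two-finger parallel gripper is mounted at the origin on a cart in front of the work surface, level with it; the furniture and walls round the work are solid. World frame = base frame: x ahead of the robot, y to its left, z up, the work surface at z = 0. Lengths are in m, angles in degrees, forces in N, time in s.
With the tool pointing down it reaches from about 0.425 to 0.875 m from the base axis. Payload 4.7 kg.
Tool frame: the origin (TCP) lies at the very end of the fingers, on their centre line; the grasp point (between the pads) lies 19 mm behind it; z points along the fingers, y is the line along which they close (so a half turn about z gives the same grasp; the last joint's range is limited). The gripper opens to 87 mm and grips with 3 to 60 N. Pads are 19 mm wide; open, the fingers measure 117 mm over their backs; the gripper's body (75 mm by 190 mm) begins 51 mm behind the grasp point.
Start: joints at [64.406, 18.392, -4.016, 83.108, 1.295, 78.541, -3.26], TCP at [0.289, -0.582, 0.223] pointing down, gripper open.
Joint ranges: [-163.93, 163.93], [-17.29, 119.83], [-79.2, 71.16], [3.27, 140.29], [-89.18, 269.18], [5.43, 117.66], [-154.24, 154.24]. Speed limits (degrees/s): [147.25, 147.25, 180, 180, 180, 180, 180].

## Interface

Orientations are given as [roll, pitch, yaw] about the fixed x, y, z axes, in that order (R = Rz(yaw) Ry(pitch) Rx(roll)).
In Python, from cell import telemetry, cams, env gives the robot as it stands.
- The arm moves only by the tool arm_command, never from a script. Its argument "series" is text: rows parted by semicolons, each of 5 numbers parted by spaces: the shift along the tool's x, y, z in mm, then the turn about the tool's z in rad, then the closure in counts, from 0 (fully open) to 255 (shut). A call has 1 to 20 rows; each row shifts and turns the commanded pose from where the row before left it, along the tool's axes as they then stand; what a row does not reach is not made up. A row lasts 1/12 s, in which the tool goes at most 41.7 mm and 7.16 degrees, less where a joint would pass 70% of its speed; a pose out of reach is approached as far as the arm can. A call is refused whole if a number of a shift passes 41.7 or a number of a turn 0.125, either way. A call with a gripper value outside its range is refused whole. The fingers move at their own pace and stop on an object; "squeeze" is the grip in N (left out, the last holds). Time passes only in rows, so rows that do not move let the fingers close. It gives the time, the measured TCP pose, the force, the opening and the grip force at its end, in the units of the state.
- telemetry.get_obs(): the state, without advancing time (a new reading comes with each control period).
- cams.read_camera(name): name is "scene" or "top" or "wrist"; returns the picture (384x512x3 uint8, blue, green, red); there is no depth.
- cams.calibration(name): a dict with "K" (3x3 intrinsics, pixels), "origin" and "rotation" of the camera in the world; the wrist camera has in their place "hand_eye" (4x4, takes a point from camera to tool coordinates, whose origin is the TCP and whose axes are the flange's). Camera axes: x right, y down, z forward; pixel columns grow to the right and rows downward; lengths in m; the calibration is good to about 2 mm. A picture is of the moment at which its call begins: read the wrist's pose just before it. calibration takes no time and is no camera call.
- env.sign_off(): hands the job in; it is judged then, once.
The state is a dict: "time_s": time; "qpos": joint angles; "joint_velocities": joint speeds; "effort": joint torques, N m; "tool_pos": TCP position; "tool_rot": TCP orientation; "force": force on the tool from outside, world axes, zero at the start; "wrist_torque": the same for the moment, N m; "grip_width": finger opening in m; "grasp_force": force on a finger pad.
Only numpy, scipy, OpenCV 4.12 (cv2) and the standard library are available. Lean on these libraries where they do the work, as an engineer would, in place of code of your own. Each camera call takes 0.05 s, during which the arm holds its last target. There are 200 camera calls.

## Working session

There is one attempt and no reset: what is moved stays moved. The work goes in short steps, Python scripts to look and compute and a tool call to move; the robot and the scene stay as the last step left them, time stands still between calls to the robot, and variables do not carry over. Pictures are saved under pics/ and viewed, at most 10 in all, crops included, and the job is handed in when it is done.

Besides the shell and the picture viewer there is one more tool, called after "Emit:" as name(argument=value, ...) on one line, values as JSON. arm_command: Moves the arm, as the interface text tells. Its arguments: {"type":"object","properties":{"series":{"type":"string"},"squeeze":{"type":"number"}},"required":["series"]}

```bash
mkdir -p pics; python3 - <<'E'
from cell import telemetry,cams,env
import cv2,numpy as np
print(telemetry.get_obs())
for n in("scene","top"):
    cv2.imwrite(f"pics/{n}0.png",cams.read_camera(n)); print(n,cams.calibration(n))
print(cams.calibration("wrist"))
E
```

```text
{'time_s': 0.0, 'qpos': array([64.40622512, 18.4395982 , -4.01652465, 83.17426282,  1.29615026,
       78.54104619, -3.26064045]), 'joint_velocities': array([-0.01221224, -0.00974287, -0.07660193, -0.03395332, -0.02886374,
        0.04004333, -0.00979267]), 'effort': array([-6.54580867e-05, -4.91294789e+01, -4.04130695e-01, -3.12522089e+01,
       -6.39413833e-02,  4.38973715e-02,  1.72577943e-04]), 'tool_pos': array([ 0.28874198, -0.58173184,  0.22146116]), 'tool_rot': array([-1.79890404e+02,  6.54914244e-03,  2.64040483e+01]), 'force': array([-0.00900059, -0.24069105, -0.13838472]), 'wrist_torque': array([ 0.04809188, -0.06365331,  0.0759988 ]), 'grasp_force': 0.0, 'grip_width': 0.08677402802717792}
scene {'K': array([[495.20709156,   0.        , 261.80840106],
       [  0.        , 495.20709156, 192.35330595],
       [  0.        ,   0.        ,   1.        ]]), 'origin': array([-0.10695934,  0.9901777 ,  0.80365999]), 'rotation': array([-120.78440228,   -1.00888395, -147.93989608])}
top {'K': array([[371.09032171,   0.        , 257.41761757],
       [  0.        , 371.09032171, 186.18763659],
       [  0.        ,   0.        ,   1.        ]]), 'origin': array([ 0.36729049, -0.02893641,  1.11724056]), 'rotation': array([-171.19146664,   -1.17274299,  -88.89008928])}
{'K': array([[339.59101625,   0.        , 252.09989894],
       [  0.        , 339.59101625, 189.92689615],
       [  0.        ,   0.        ,   1.        ]]), 'hand_eye': array([[ 4.09268030e-04, -9.53248687e-01, -3.02186652e-01,
         8.52497511e-02],
       [ 9.99999911e-01,  3.58103411e-04,  2.24716700e-04,
        -6.29315964e-04],
       [-1.05996829e-04, -3.02186717e-01,  9.53248749e-01,
        -1.61428396e-01],
       [ 0.00000000e+00,  0.00000000e+00,  0.00000000e+00,
         1.00000000e+00]])}
```

View pics/scene0.png

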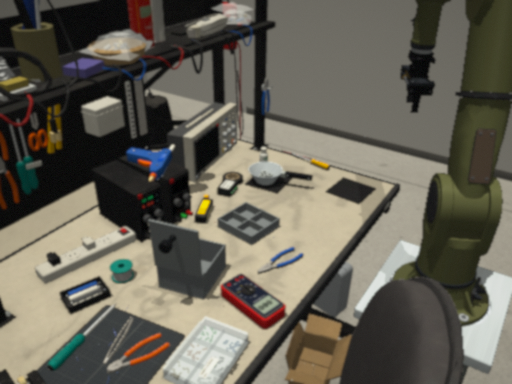

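View pics/top0.png

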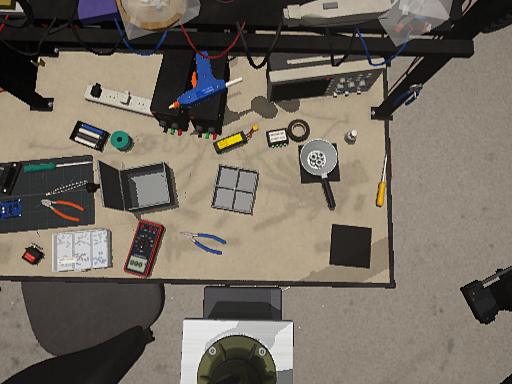

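Scene view: bin with upright lid at (185,255), tray at (248,222), cup at (268,175). In the top view the two look-alike mats are the one under the cup at (320,162) and a bare one at (351,246). The cup's mat lies farther left, so it fits mat_top. I'll confirm with an enlarged crop and measure.

```bash
cat > h.py <<'E'
import numpy as np,cv2
from scipy.spatial.transform import Rotation as R
from cell import telemetry,cams,env
def pose(n):
    c=cams.calibration(n)
    if n!="wrist":
        return c["K"],np.array(c["origin"]),R.from_euler('xyz',c["rotation"],degrees=True).as_matrix()
    o=telemetry.get_obs(); T=c["hand_eye"]; Rt=R.from_euler('xyz',o["tool_rot"],degrees=True).as_matrix()
    return c["K"],Rt@T[:3,3]+o["tool_pos"],Rt@T[:3,:3]
def ray(P,u,v):
    K,o,Rm=P; d=Rm@np.linalg.solve(K,[u,v,1.]); return o,d
def onz(P,u,v,z):
    o,d=ray(P,u,v); return o+d*(z-o[2])/d[2]
def proj(P,X):
    K,o,Rm=P; p=K@(Rm.T@(np.array(X)-o)); return p[:2]/p[2]
E
python3 - <<'E'
from h import *
t=cv2.imread("pics/top0.png"); P=pose("top")
a=cv2.resize(t[125:275,280:400],None,fx=4,fy=4,interpolation=cv2.INTER_CUBIC)[:,:400]
a=cv2.resize(t[130:270,290:395],None,fx=3.6,fy=3.6,interpolation=cv2.INTER_CUBIC)
b=cv2.resize(t[145:285,90:195],None,fx=3.6,fy=3.6,interpolation=cv2.INTER_CUBIC)
cv2.imwrite("pics/crop.png",np.hstack([b,a]))
for n,u,v,z in [("cup",319,158,.046),("handle end",333,206,.04),("mat2",351,246,.004),("tray",235,190,.03),("bin",150,187,.07),("binfl",155,187,.0)]:
    print(n,onz(P,u,v,z).round(3))
print(a.shape)
E
```

```text
cup [ 0.622 -0.229  0.046]
handle end [ 0.481 -0.27   0.04 ]
mat2 [ 0.366 -0.331  0.004]
tray [0.523 0.018 0.03 ]
bin [0.521 0.258 0.07 ]
binfl [0.531 0.262 0.   ]
(504, 378, 3)
```

View pics/crop.png

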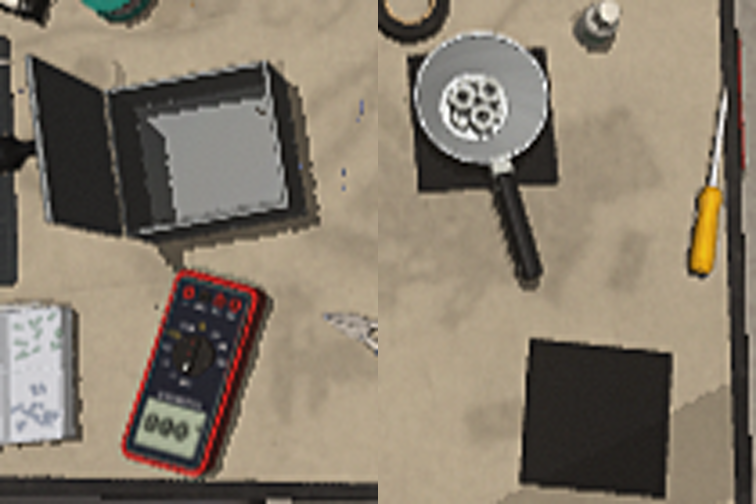

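The crop confirms it: the cup stands on the left mat (mat corners at crop (410,55)–(555,185)), and the bare mat lies nearer and to the right. The bin rim corners are at crop (107,92), (124,235), (268,65) and (290,205), with the lid on the left side.

```bash
python3 - <<'E'
from h import *
P=pose("top"); S=pose("scene")
t=cv2.imread("pics/top0.png")
L=lambda X,Y,z:onz(P,90+X/3.6,145+Y/3.6,z)
Rr=lambda X,Y,z:onz(P,290+(X-378)/3.6,130+Y/3.6,z)
c=[L(*p,.07) for p in[(107,92),(124,235),(290,205),(268,65)]]
print("bin corners",np.round(c,3),"c",np.mean(c,0).round(3),[np.linalg.norm(c[i]-c[i-1]).round(3) for i in range(4)])
m=[Rr(*p,.004) for p in[(408,56),(418,190),(557,184),(545,46)]]
print("mat",np.round(m,3),np.mean(m,0).round(3))
# lid top corners on vertical-ish lid: heights via top view & scene for knob
print("lid top far/near @0.2",L(30,55,.2).round(3),L(50,222,.2).round(3))
print("knob@.17",L(12,155,.17).round(3))
print("cup rim ctr",Rr(482,98,.046).round(3),"edges",Rr(414,98,.046).round(3),Rr(550,98,.046).round(3))
h0=Rr(504,178,.049);h1=Rr(532,278,.049);print("handle",h0.round(3),h1.round(3),np.degrees(np.arctan2(*(h0-h1)[[1,0]])))
E
```

```text
bin corners [[0.566 0.346 0.07 ]
 [0.453 0.325 0.07 ]
 [0.479 0.197 0.07 ]
 [0.591 0.221 0.07 ]] c [0.522 0.272 0.07 ] [np.float64(0.128), np.float64(0.115), np.float64(0.13), np.float64(0.114)]
mat [[ 0.67  -0.173  0.004]
 [ 0.554 -0.181  0.004]
 [ 0.562 -0.3    0.004]
 [ 0.682 -0.291  0.004]] [ 0.617 -0.236  0.004]
lid top far/near @0.2 [0.567 0.355 0.2  ] [0.45  0.332 0.2  ]
knob@.17 [0.5   0.374 0.17 ]
cup rim ctr [ 0.625 -0.228  0.046] edges [ 0.623 -0.172  0.046] [ 0.626 -0.285  0.046]
handle [ 0.558 -0.245  0.049] [ 0.476 -0.267  0.049] 15.105419398977155
```

Emit:
arm_command(series="0 0 0 0.1 0;0 0 0 0.1 0;0 0 0 0 0;21.9 -18.1 7 0 0;21.9 -18.1 7 0 0;21.9 -18.1 7 0 0;21.9 -18.1 7 0 0;21.9 -18.1 7 0 0;21.9 -18.1 7 0 0;21.9 -18.1 7 0 0;21.9 -18.1 7 0 0;21.9 -18.1 7 0 0;21.9 -18.1 7 0 0;21.9 -18.1 7 0 0;21.9 -18.1 7 0 0;21.9 -18.1 7 0 0;21.9 -18.1 7 0 0;0 0 0 0 0;0 0 0 0 0", squeeze=30)

```text
time_s: 1.68
tool_pos: [0.5206, -0.2558, 0.1238]
tool_rot: [-179.9, 0.0, 15.3]
force: [0.3, -1.1, 0.4]
grip_width: 0.0871
grasp_force: 0.0
```

```bash
python3 - <<'E'
from h import *
o=telemetry.get_obs();print(o["tool_pos"],o["tool_rot"],o["qpos"],o["time_s"])
P=pose("wrist");im=cams.read_camera("wrist");cv2.imwrite("pics/w1.png",im)
for X in [(.519,-.257,.04),(.625,-.228,.046)]:print(proj(P,X))
E
```

```text
[ 0.52060367 -0.25581579  0.12381281] [-1.79919361e+02  3.78354397e-02  1.53475399e+01] [ 37.72923091  14.76129387 -16.34179394  99.86450226   4.45257467
  66.08935509 -54.56652029] 1.6833
[254.33941186 201.3354159 ]
[254.92719037  45.23240129]
```

View pics/w1.png

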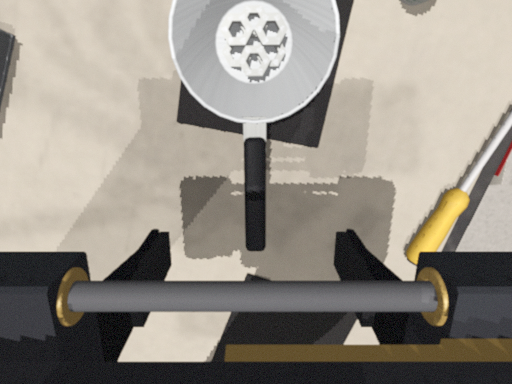

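Handle mid at pixel (255,195), right where I predicted (254,201), so the tool is aligned with it. I'll descend and grip.

Emit:
arm_command(series="0 0 25 0 0;0 0 25 0 0;0 0 25 0 0;0 0 15 0 0;0 0 13 0 0;0 0 0 0 0;0 0 0 0 255;0 0 0 0 255;0 0 0 0 255;0 0 0 0 255;0 0 0 0 255;0 0 0 0 255;0 0 0 0 255;0 0 0 0 255;0 0 0 0 255;0 0 0 0 255", squeeze=50)

```text
time_s: 3.07
tool_pos: [0.5199, -0.2583, 0.0215]
tool_rot: [180.0, 0.0, 14.9]
force: [0.5, -0.6, -0.1]
grip_width: 0.0283
grasp_force: 0.0
```

Emit:
arm_command(series="0 0 0 0 255;0 0 0 0 255;0 0 0 0 255;0 0 0 0 255;0 0 0 0 255;0 0 -3 0 255;0 0 -3 0 255;0 0 -4 0 255;0 0 -5 0 255;0 0 -5 0 255;0 0 0 0 255;0 0 0 0 255", squeeze=50)

```text
time_s: 4.07
tool_pos: [0.5203, -0.2586, 0.0422]
tool_rot: [179.9, -0.0, 14.9]
force: [0.6, -0.4, -2.5]
grip_width: 0.0155
grasp_force: 49.9
```

```bash
python3 - <<'E'
from h import *
im=cams.read_camera("wrist");cv2.imwrite("pics/w2.png",im)
a=cams.read_camera("scene")[110:240,200:370];cv2.imwrite("pics/w2.png",np.hstack([cv2.resize(im,(400,300)),cv2.resize(a,(392,300))]))
E
```

```text
(no output)
```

View pics/w2.png

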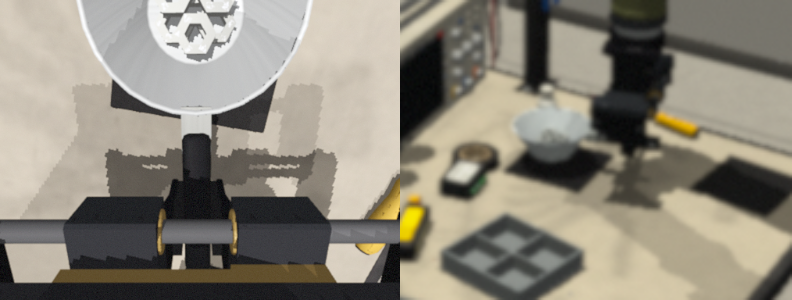

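The cup is lifted level with the nuts still in it. Next I lift higher, turn it in place and carry it to the right of the bin.

Emit:
arm_command(series="0 0 -8 0 255;0 0 -18 0 255;0 0 -18 0 255;0 0 -18 0 255;0 0 -18 0 255;0 0 -18 0 255;0 0 -18 0 255;0 0 -14 -0.03 255;0 0 -6 -0.07 255;0 0 0 -0.1 255;0 0 0 -0.1 255;0 0 0 -0.1 255;0 0 0 -0.1 255;0 0 0 -0.1 255;0 0 0 -0.1 255;0 0 0 -0.1 255;0 0 0 -0.1 255;0 0 0 -0.1 255;0 0 0 -0.1 255;0 0 0 -0.1 255")

```text
time_s: 5.83
tool_pos: [0.5201, -0.2584, 0.178]
tool_rot: [180.0, 0.0, 84.0]
force: [-0.0, 0.6, -3.3]
grip_width: 0.0157
grasp_force: 49.9
```

Emit:
arm_command(series="0 0 0 -0.1 255;0 0 0 -0.1 255;0 0 0 -0.07 255;0 0 0 -0.03 255;5 1.4 0 0 255;14 4 0 0 255;22 6 0 0 255;22 6 0 0 255;22 6 0 0 255;22 6 0 0 255;22 6 0 0 255;22 6 0 0 255;22 6 0 0 255;22 6 0 0 255;22 6 0 0 255;22 6 0 0 255;22 6 0 0 255;22 6 0 0 255;22 6 0 0 255;18 5 0 0 255")

```text
time_s: 7.5
tool_pos: [0.5448, 0.0793, 0.1779]
tool_rot: [180.0, -0.0, 101.0]
force: [-0.1, 0.5, -2.1]
grip_width: 0.0161
grasp_force: 49.9
```

Emit:
arm_command(series="12 3.3 0 0 255;8 2 0 0 255;0 0 0 0 255;0 0 0 0 255")

```text
time_s: 7.83
tool_pos: [0.5467, 0.0965, 0.1776]
tool_rot: [-180.0, 0.0, 100.9]
force: [-0.7, 0.1, -3.0]
grip_width: 0.0154
grasp_force: 49.9
```

```bash
python3 - <<'E'
from h import *
o=telemetry.get_obs();print(o["tool_pos"],o["tool_rot"],o["time_s"],o["force"],o["grip_width"],o["qpos"])
P=pose("wrist");im=cams.read_camera("wrist")
t=cams.read_camera("top")[120:270,80:280]
cv2.imwrite("pics/w3.png",np.hstack([cv2.resize(im,(400,300)),cv2.resize(t,(400,300))]))
c=np.array([.522,.272,.07]);bx=np.array([-.19,.98,0])
print(proj(P,c-.065*bx)*.78, (o["tool_pos"]-c)@bx,(o["tool_pos"]-c)@[.98,.19,0])
E
```

```text
[0.54670958 0.09654126 0.1775637 ] [-1.79979126e+02  3.71901955e-02  1.00934880e+02] 7.8333 [-0.71082612  0.14025759 -3.01222272] 0.015425499160773076 [ 22.19631128  11.75642601 -39.21610442  99.15244121   7.82729644
  71.87162356  -7.94359328]
[204.78589743  33.28966236] -0.1766443870222075 -0.00912177353485916
```

View pics/w3.png

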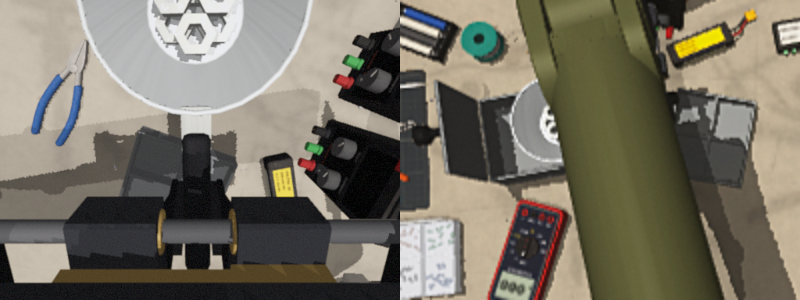

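Carry went fine: nuts in the cup (wrist view), cup axis over the bin's right edge (top view). The hand needs +29 mm in x and +9 mm in y, then lowers to just above the rim.

Emit:
arm_command(series="15 5 0 0 255;14 4 0 0 255;0 0 20 0 255;0 0 20 0 255;0 0 20 0 255;0 0 15 0 255;0 0 8 0 255;0 0 4 0 255;0 0 0 0 255;0 0 0 0 255")

```text
time_s: 8.77
tool_pos: [0.5511, 0.1261, 0.0913]
tool_rot: [179.9, 0.0, 100.8]
force: [0.3, 0.5, -2.7]
grip_width: 0.0156
grasp_force: 49.9
```

Emit:
arm_command(series="0 0 0 0 255;0 0 0 0 255;0 0 0 0 255", squeeze=6)

```text
time_s: 9.02
tool_pos: [0.5513, 0.1265, 0.0917]
tool_rot: [179.9, 0.0, 100.9]
force: [-0.6, -0.4, 0.4]
grip_width: 0.0158
grasp_force: 6.0
```

```bash
python3 - <<'E'
from h import *
o=telemetry.get_obs();print(o["tool_pos"],o["tool_rot"],o["force"],o["wrist_torque"])
# planned arc, bin-s and TCP z
for th in range(0,111,10):
    d=np.interp(th,[0,90],[.085,.135]);a=np.radians(th)
    if th<=90: s=-.063-d*np.cos(a)+.036*np.sin(a); z=.071+d*np.sin(a)+.036*np.cos(a)-.019
    else: s=-.061-.14*np.cos(a)+.036*np.sin(a); z=.188
    print(th,s.round(4),round(z,4))
E
```

```text
[0.55131338 0.126465   0.09174054] [1.79886653e+02 2.62992553e-02 1.00883440e+02] [-0.56203434 -0.44972917  0.41088733] [-0.13062888 -0.04434139  0.04727481]
0 -0.148 0.088
10 -0.1459 0.1032
20 -0.141 0.1187
30 -0.133 0.134
40 -0.122 0.1485
50 -0.1079 0.1615
60 -0.091 0.1725
70 -0.0715 0.1807
80 -0.05 0.1857
90 -0.027 0.187
100 -0.0012 0.188
110 0.0207 0.188
```

Emit:
arm_command(series="1 0 -6 0 255;1 0 -5.5 0 255;2 0 -7.5 0 255;3 0 -8 0 255;4 0 -7.6 0 255;4 0 -7.7 0 255;5 0 -7.2 0 255;6 0 -7.3 0 255;7 0 -6.5 0 255;7 0 -6.5 0 255;0 0 0 0 255")

```text
time_s: 9.93
tool_pos: [0.5429, 0.1681, 0.1619]
tool_rot: [179.9, -0.0, 101.0]
force: [-1.7, 1.3, -0.5]
grip_width: 0.016
grasp_force: 6.0
```

```bash
python3 - <<'E'
from h import *
o=telemetry.get_obs();print(o["tool_pos"],o["force"])
im=cams.read_camera("wrist")
t=cams.read_camera("scene")[170:320,120:320]
cv2.imwrite("pics/w4.png",np.hstack([cv2.resize(im,(400,300)),cv2.resize(t,(400,300))]))
E
```

```text
[0.54293082 0.16808672 0.16189332] [-1.74211662  1.28278021 -0.46985073]
```

View pics/w4.png

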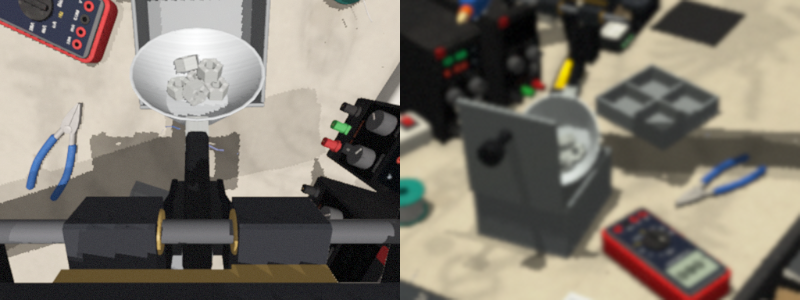

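The tilt works: the cup is at about 50°, centred over the bin (wrist view, cup columns 133–265 and bin 133–270), nuts still inside. I'll continue tilting.

Emit:
arm_command(series="8 0 -5.5 0 255;9 0 -5.5 0 255;9.5 0 -4.2 0 255;10 0 -4 0 255;10.5 0 -2.5 0 255;11 0 -2.5 0 255;11.5 0 -1 0 255;11.5 0 -0.3 0 255;12 0 -0.5 0 255;12 0 -0.5 0 255;0 0 0 0 255;0 0 0 0 255;0 0 0 0 255;0 0 0 0 255")

```text
time_s: 11.2
tool_pos: [0.5235, 0.2677, 0.1866]
tool_rot: [-180.0, 0.0, 100.8]
force: [0.4, 0.2, -3.6]
grip_width: 0.0159
grasp_force: 6.0
```

```bash
python3 - <<'E'
from h import *
o=telemetry.get_obs();print(o["tool_pos"],o["force"],o["grip_width"])
im=cams.read_camera("wrist")
t=cams.read_camera("scene")[170:320,120:320]
cv2.imwrite("pics/w5.png",np.hstack([cv2.resize(im,(400,300)),cv2.resize(t,(400,300))]))
E
```

```text
[0.52345718 0.26771858 0.18655222] [ 0.43217407  0.21551682 -3.63384136] 0.01591675358121068
```

View pics/w5.png

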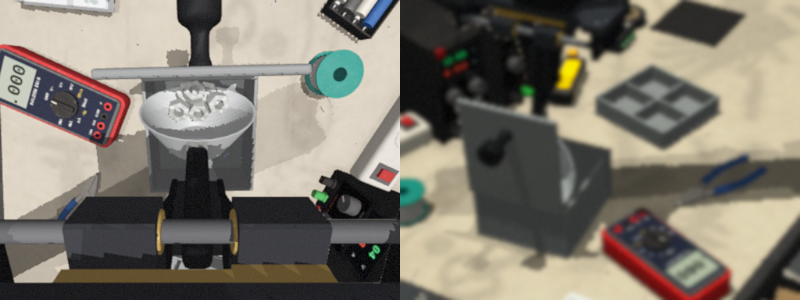

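Wrist view: friction in the grip holds the cup at about 70°, clear of the wall, with the nuts at its lip. I'll ease the grip to let it swing, then jog it.

Emit:
arm_command(series="0 0 0 0 255;0 0 0 0 255;0 0 -5 0 255;0 0 5 0 255;0 0 -6 0 255;0 0 6 0 255;-5 0 0 0 255;5 0 0 0 255;-5 0 0 0 255;5 0 0 0 255;0 0 0 0 255;0 0 0 0 255", squeeze=3)

```text
time_s: 12.3
tool_pos: [0.5234, 0.2691, 0.1871]
tool_rot: [180.0, 0.0, 100.9]
force: [2.2, -0.5, -1.1]
grip_width: 0.016
grasp_force: 3.0
```

```bash
python3 - <<'E'
from h import *
o=telemetry.get_obs();print(o["tool_pos"],o["force"],o["grip_width"])
im=cams.read_camera("wrist")
t=cams.read_camera("scene")[170:320,120:320]
cv2.imwrite("pics/w6.png",np.hstack([cv2.resize(im,(400,300)),cv2.resize(t,(400,300))]))
E
```

```text
[0.52336662 0.26905824 0.18707852] [ 2.18472132 -0.54679003 -1.08789322] 0.015961715597747488
```

View pics/w6.png

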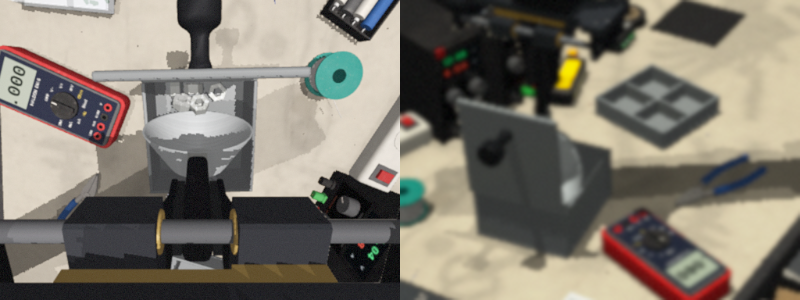

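Nuts have dropped into the bin (wrist view about (185–225, 95)). I'll shake a few more times for leftovers and raise the cup straight up, still over the bin.

Emit:
arm_command(series="0 0 -8 0 255;0 0 8 0 255;0 0 -8 0 255;0 0 8 0 255;-8 0 0 0 255;8 0 0 0 255;-8 0 0 0 255;8 0 0 0 255;0 0 -10 0 255;0 0 5 0 255;0 0 -10 0 255;0 0 0 0 255;0 0 0 0 255;0 0 0 0 255")

```text
time_s: 13.57
tool_pos: [0.5231, 0.2687, 0.2019]
tool_rot: [-180.0, 0.0, 100.9]
force: [-0.2, 0.4, -1.1]
grip_width: 0.0162
grasp_force: 3.0
```

Emit:
arm_command(series="0 0 0 0 255;0 0 0 0 255;0 0 0 0 255;0 0 -10 0 255;0 0 -10 0 255;0 0 -10 0 255;0 0 -10 0 255;0 0 -10 0 255;0 0 -8 0 255;0 0 0 0 255;0 0 0 0 255;0 0 0 0 255;0 0 0 0 255", squeeze=15)

```text
time_s: 14.65
tool_pos: [0.5228, 0.2685, 0.2591]
tool_rot: [-179.9, 0.0, 100.9]
force: [0.7, 0.3, -1.5]
grip_width: 0.0161
grasp_force: 15.0
```

```bash
python3 - <<'E'
from h import *
o=telemetry.get_obs();print(o["tool_pos"],o["force"],o["wrist_torque"],o["grip_width"])
im=cams.read_camera("wrist");t=cams.read_camera("top")
cv2.imwrite("pics/raw_w7.png",im);cv2.imwrite("pics/raw_t7.png",t)
E
```

```text
[0.52276962 0.26846738 0.25906053] [ 0.7074355   0.25726003 -1.48452266] [-0.00945681 -0.07588527  0.08982571] 0.016102125342710088
```

Wrist force fell from about 2.7 N to about 1.3 N, which fits an empty cup. I'll carry it back over the mat, keeping it tilted, and turn it to its original heading.

Emit:
arm_command(series="-6 0 0 0 255;-12 0.4 0 0 255;-18 0.4 0 0 255;-24 0.4 0 0 255;-24 0.4 0 0 255;-26 0.4 0 0 255;-26 0.4 0 0 255;-26 0.4 0 0 255;-26 0.4 0 0 255;-26 0.4 0 0 255;-26 0.4 0 0 255;-26 0.4 0 0 255;-26 0.4 0 0 255;-26 0.4 0 0 255;-26 0.4 0 0 255;-26 0.4 0 0 255;-26 0.4 0 0 255;-26 0.4 0 0 255;-26 0.4 0 0 255;-26 0.4 0 0 255")

```text
time_s: 16.42
tool_pos: [0.6194, -0.1983, 0.2597]
tool_rot: [-180.0, 0.0, 100.8]
force: [1.0, 1.3, -1.4]
grip_width: 0.016
grasp_force: 15.0
```

Emit:
arm_command(series="-20 0.5 0 0 255;-10 0.5 0 0 255;-4 0 0 0 255;0 0 0 0.05 255;0 0 0 0.1 255;0 0 0 0.1 255;0 0 0 0.1 255;0 0 0 0.1 255;0 0 0 0.1 255;0 0 0 0.1 255;0 0 0 0.1 255;0 0 0 0.1 255;0 0 0 0.1 255;0 0 0 0.1 255;0 0 0 0.1 255;0 0 0 0.1 255;0 0 0 0.1 255;0 0 0 0.1 255")

```text
time_s: 17.92
tool_pos: [0.6274, -0.2266, 0.26]
tool_rot: [-179.9, -0.0, 17.7]
force: [-0.9, 0.2, -1.4]
grip_width: 0.0157
grasp_force: 15.0
```

Emit:
arm_command(series="0 0 0 0.05 255;0 0 0 0 255;0 0 0 0 255")

```text
time_s: 18.17
tool_pos: [0.6275, -0.2271, 0.26]
tool_rot: [-180.0, -0.0, 15.1]
force: [0.3, -0.6, -1.7]
grip_width: 0.0161
grasp_force: 15.0
```

```bash
python3 - <<'E'
from h import *
o=telemetry.get_obs();print(o["tool_pos"],o["tool_rot"],o["force"],o["time_s"])
m=np.array([.617,-.236,0]);u=np.array([.966,.259,0]);d=o["tool_pos"]-m;print("a",d@u,"lat(tool y)",d@[.259,-.966,0])
t=cams.read_camera("top");cv2.imwrite("pics/raw_t8.png",t)
# bright nut-like pixels inside the bin floor, top view
b=t[160:212,130:180];g=cv2.cvtColor(b,cv2.COLOR_BGR2GRAY)
b0=cv2.cvtColor(cv2.imread("pics/top0.png")[160:212,130:180],cv2.COLOR_BGR2GRAY)
df=cv2.absdiff(g,b0);print((df>25).sum())
P=pose("wrist");im=cams.read_camera("wrist");cv2.imwrite("pics/raw_w8.png",im)
# cup rim silhouette: bright low-saturation region
hsv=cv2.cvtColor(im,cv2.COLOR_BGR2HSV)
print(o["grip_width"])
s=cams.read_camera("scene");cv2.imwrite("pics/raw_s8.png",s)
B=cv2.resize(t[150:220,90:195],(600,400),interpolation=cv2.INTER_CUBIC)
cv2.imwrite("pics/w8.png",np.vstack([np.hstack([cv2.resize(b,None,fx=6,fy=6,interpolation=cv2.INTER_CUBIC),cv2.resize(s[100:230,200:385],(444,312),interpolation=cv2.INTER_CUBIC)]),np.hstack([cv2.resize(im,(372,279))  ,np.zeros((279,372,3),np.uint8)])]))
E
```

```text
[ 0.62747626 -0.22710314  0.26000965] [-1.79969261e+02 -7.49359385e-03  1.51352953e+01] [ 0.2859462 -0.6146946 -1.6867397] 18.1667
a 0.012424358392114821 lat(tool y) -0.0058810166723554
297
0.01607695325442157
```

View pics/w8.png

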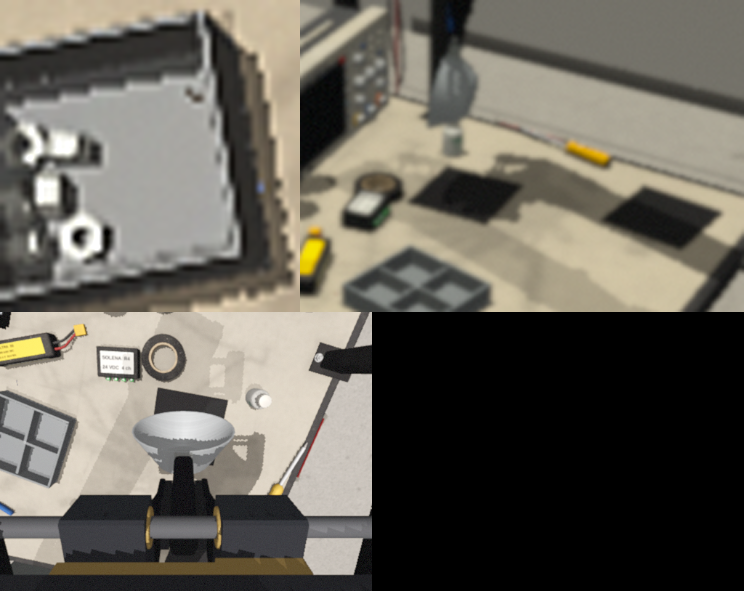

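Last picture: nuts lie in the bin at crop (27,143), (65,143), (48,188), (85,238) and (35,240), with the bin's left part hidden by the crop edge. The tray and bench show none, and the hanging cup is empty. Next: lower the lip onto the mat.

Emit:
arm_command(series="0 6 0 0 255;0 0 20 0 255;0 0 25 0 255;0 0 25 0 255;0 0 20 0 255;0 0 12 0 255;0 0 5 0 255;0 0 0 0 255;0 0 0 0 255")

```text
time_s: 19.07
tool_pos: [0.6292, -0.2343, 0.155]
tool_rot: [180.0, -0.0, 15.0]
force: [-3.3, 0.9, 5.5]
grip_width: 0.016
grasp_force: 15.0
```

Emit:
arm_command(series="0 0 3.5 0 255;0 0 3.5 0 255;-7 0 3 0 255;-9 0 3 0 255;-9 0 4 0 255;-8 0 5 0 255;-9 0 5 0 255;-8 0 4 0 255;0 0 0 0 255", squeeze=5)

```text
time_s: 19.82
tool_pos: [0.5787, -0.2487, 0.1215]
tool_rot: [180.0, 0.1, 14.8]
force: [-1.7, -0.8, 3.6]
grip_width: 0.0163
grasp_force: 5.0
```

Emit:
arm_command(series="-8 0 4.5 0 255;-8.5 0 4.5 0 255;-8.5 0 5 0 255;-7 0 6 0 255;-7 0 6 0 255;-6 0 6 0 255;-6 0 7 0 255;-5.5 0 7 0 255;-5 0 7 0 255;-4.5 0 8 0 255;-4 0 8 0 255;-4 0 7.5 0 255;0 0 0 0 255;0 0 0 0 255")

```text
time_s: 20.98
tool_pos: [0.5089, -0.2658, 0.0445]
tool_rot: [-179.9, 0.0, 14.9]
force: [0.3, -0.5, -0.9]
grip_width: 0.0158
grasp_force: 5.0
```

```bash
python3 - <<'E'
from h import *
o=telemetry.get_obs();print(o["tool_pos"],o["force"],o["grip_width"])
P=pose("wrist");im=cams.read_camera("wrist");cv2.imwrite("pics/raw_w9.png",im)
t=cams.read_camera("top");cv2.imwrite("pics/raw_t9.png",t)
hsv=cv2.cvtColor(im,cv2.COLOR_BGR2HSV)
m=((hsv[...,1]<35)&(hsv[...,2]>90)).astype(np.uint8);m=cv2.morphologyEx(m,cv2.MORPH_OPEN,np.ones((5,5)))
n,l,s,c=cv2.connectedComponentsWithStats(m)
for i in range(1,n):
    if s[i,4]>800:
        k=max(cv2.findContours((l==i).astype(np.uint8),0,2)[0],key=len);e=cv2.fitEllipse(cv2.convexHull(k));print(s[i],e)
u=np.array([.966,.259,0]);g=o["tool_pos"]+[0,0,.019]
print(proj(P,g+.11*u+[0,0,.006]),proj(P,g+.054*u),proj(P,g+.166*u))
gray=cv2.cvtColor(im,cv2.COLOR_BGR2GRAY);print(gray[0:300:6,253].tolist())
E
```

```text
[ 0.50892222 -0.26584579  0.0445211 ] [ 0.31515773 -0.45497492 -0.86661722] 0.01578807751350747
[    0     0   512   280 79525] ((252.0492401123047, 113.75423431396484), (454.26605224609375, 577.1788330078125), 81.7554702758789)
[ 424  290   88   20 1565] ((465.85992431640625, 300.64678955078125), (26.140979766845703, 97.75981903076172), 90.50192260742188)
[   3  293   78   17 1166] ((43.04619598388672, 300.3619384765625), (22.802284240722656, 84.90390014648438), 90.86615753173828)
[ 207  293   92   17 1464] ((251.7701873779297, 302.920654296875), (41.491676330566406, 92.49273681640625), 90.02832794189453)
[ 419  311   58   42 1716] ((446.0066833496094, 322.7843933105469), (50.41923904418945, 65.38374328613281), 40.54817199707031)
[254.28017621   9.83662179] [254.03674005 158.61724412] [ 254.41489192 -176.89367574]
[149, 148, 151, 143, 181, 215, 215, 216, 220, 218, 215, 221, 219, 223, 221, 221, 226, 223, 221, 222, 223, 221, 222, 156, 155, 162, 159, 163, 163, 164, 165, 196, 215, 192, 191, 190, 18, 30, 1, 7, 2, 27, 6, 21, 20, 2, 16, 48, 81, 94]
```

```bash
python3 - <<'E'
from h import *
from scipy.optimize import least_squares
o=telemetry.get_obs();P=pose("wrist")
u=np.array([.966,.259,0]);g=o["tool_pos"]+[0,0,.019];zz=np.array([0,0,1])
def row(x,z,th): c,s=np.cos(th),np.sin(th); return proj(P,g+(x*c+z*s)*u+(-x*s+z*c)*zz)[1]
for th in (-10,0,5,10,15,20):
  for de in(-.015,-.01,0,.008):print(th,de*1e3,*[int(row(a+de,b,np.radians(th))) for a,b in((.045,.009),(.056,.009),(.054,.006),(.080,-.033))])
im=cv2.imread("pics/raw_w9.png");print([(r,im[r,253].tolist()) for r in range(130,222,4)])
t=cv2.imread("pics/raw_t9.png");T=pose("top")
for n in("top0","raw_t9"):
    t=cv2.imread(f"pics/{n}.png")[120:200,285:355].astype(int)
    m=((t.max(2)-t.min(2)<18)&(t.mean(2)>95)).astype(np.uint8)
    k=cv2.connectedComponentsWithStats(cv2.morphologyEx(m,cv2.MORPH_OPEN,np.ones((3,3))))
    i=1+np.argmax(k[2][1:,4]);q=max(cv2.findContours((k[1]==i).astype(np.uint8),0,2)[0],key=len)
    e=cv2.fitEllipse(cv2.convexHull(q));print(n,k[2][i]+[285,120,0,0,0],e,onz(T,e[0][0]+285,e[0][1]+120,.046))
E
```

```text
-10 -15.0 227 204 205 116
-10 -10.0 217 193 194 105
-10 0.0 195 170 171 83
-10 8.0 177 150 152 64
0 -15.0 218 194 196 123
0 -10.0 207 182 185 113
0 0.0 184 158 161 93
0 8.0 165 138 142 76
5 -15.0 214 189 192 128
5 -10.0 203 178 181 118
5 0.0 180 154 158 98
5 8.0 161 135 139 82
10 -15.0 211 186 190 133
10 -10.0 200 175 179 124
10 0.0 177 151 156 105
10 8.0 158 132 137 90
15 -15.0 209 184 188 139
15 -10.0 197 173 177 130
15 0.0 175 150 155 112
15 8.0 157 132 137 98
20 -15.0 206 182 187 146
20 -10.0 195 171 176 137
20 0.0 173 149 155 120
20 8.0 156 132 138 106
[(130, [222, 222, 221]), (134, [194, 193, 192]), (138, [158, 156, 156]), (142, [155, 156, 156]), (146, [161, 161, 159]), (150, [162, 162, 161]), (154, [159, 159, 159]), (158, [163, 162, 161]), (162, [163, 163, 162]), (166, [164, 162, 162]), (170, [160, 160, 160]), (174, [165, 164, 163]), (178, [162, 162, 162]), (182, [163, 162, 161]), (186, [192, 197, 196]), (190, [198, 197, 196]), (194, [167, 167, 165]), (198, [188, 192, 193]), (202, [187, 192, 193]), (206, [187, 190, 190]), (210, [185, 191, 191]), (214, [65, 68, 65]), (218, [26, 29, 18])]
top0 [300 139  37  39 965] ((33.41346740722656, 37.320404052734375), (36.191741943359375, 39.152584075927734), 151.1400604248047) [ 0.62447527 -0.2269755   0.046     ]
raw_t9 [306 150  37  35 935] ((38.481571197509766, 47.01905822753906), (35.27149963378906, 37.03631591796875), 81.8691177368164) [ 0.59545756 -0.24183659  0.046     ]
```

The wrist profile shows the empty cup floor, the rim at row 188 and the handle start at row 213. So the tilt is about 10°, with the pads about 15 mm nearer the cup than before. I'll finish uprighting, clamp, lift a little, shift it to the mat's centre and set it down.

Emit:
arm_command(series="-3 0 7 0 255;-3 0 7 0 255;-2 0 5 0 255;-1 0 3 0 255;0 0 1 0 255;0 0 0 0 255;0 0 0 0 255")

```text
time_s: 21.67
tool_pos: [0.5, -0.2688, 0.0222]
tool_rot: [-180.0, 0.1, 14.9]
force: [-1.8, -0.8, -0.4]
grip_width: 0.0159
grasp_force: 5.0
```

Emit:
arm_command(series="0 0 0 0 255;0 0 0 0 255;0 0 0 0 255;0 0 0 0 255;0 0 -4 0 255;0 0 -4 0 255;6 0 0 0 255;8 0 0 0 255;8 0 0 0 255;4 0 0 0 255;0 0 0 0 255;0 0 0 0 255", squeeze=40)

```text
time_s: 22.67
tool_pos: [0.5259, -0.2614, 0.03]
tool_rot: [-180.0, 0.0, 15.0]
force: [-0.2, -0.0, -1.3]
grip_width: 0.0155
grasp_force: 40.0
```

```bash
python3 - <<'E'
from h import *
o=telemetry.get_obs();print(o["tool_pos"],o["force"])
im=cams.read_camera("wrist");print([int(im[r,253].mean()) for r in range(0,240,4)])
T=pose("top");t=cams.read_camera("top")[120:200,285:355].astype(int)
m=((t.max(2)-t.min(2)<18)&(t.mean(2)>95)).astype(np.uint8)
k=cv2.connectedComponentsWithStats(cv2.morphologyEx(m,cv2.MORPH_OPEN,np.ones((3,3))))
i=1+np.argmax(k[2][1:,4]);q=max(cv2.findContours((k[1]==i).astype(np.uint8),0,2)[0],key=len)
e=cv2.fitEllipse(cv2.convexHull(q));print(e,onz(T,e[0][0]+285,e[0][1]+120,.053))
E
```

```text
[ 0.52593068 -0.26141924  0.03004188] [-0.18453245 -0.02178887 -1.31432534]
[220, 218, 219, 220, 219, 219, 219, 218, 221, 214, 217, 219, 219, 216, 217, 216, 213, 216, 217, 215, 218, 217, 216, 216, 214, 214, 215, 212, 214, 214, 213, 192, 188, 188, 190, 189, 191, 190, 192, 192, 192, 194, 193, 194, 193, 194, 192, 193, 123, 188, 222, 187, 185, 188, 186, 149, 11, 15, 3, 27]
((37.3299674987793, 40.65415954589844), (34.249454498291016, 37.87533187866211), 51.69139862060547) [ 0.61301491 -0.23719453  0.053     ]
```

Cup centre is at (0.613, −0.237), about 4 mm from the mat centre, and level. I'll set it down and release.

Emit:
arm_command(series="0 0 3 0 255;0 0 3 0 255;0 0 1.5 0 255;0 0 0 0 255;0 0 0 0 200;0 0 0 0 150;0 0 0 0 80;0 0 0 0 0;0 0 0 0 0;0 0 0 0 0;0 0 0 0 0;0 0 0 0 0;0 0 0 0 0;0 0 0 0 0;0 0 -10 0 0;0 0 -25 0 0;0 0 -30 0 0;0 0 -30 0 0;0 0 -30 0 0;0 0 0 0 0")

```text
time_s: 24.43
tool_pos: [0.5296, -0.2635, 0.1558]
tool_rot: [179.5, -0.5, 14.9]
force: [1.1, -0.1, 0.7]
grip_width: 0.087
grasp_force: 0.0
```

```bash
python3 - <<'E'
from h import *
o=telemetry.get_obs();print(o["tool_pos"],o["tool_rot"],o["force"],o["qpos"])
T=pose("top");t0=cams.read_camera("top");cv2.imwrite("pics/raw_t10.png",t0)
t=t0[120:200,285:355].astype(int)
m=((t.max(2)-t.min(2)<18)&(t.mean(2)>95)).astype(np.uint8)
k=cv2.connectedComponentsWithStats(cv2.morphologyEx(m,cv2.MORPH_OPEN,np.ones((3,3))))
i=1+np.argmax(k[2][1:,4]);q=max(cv2.findContours((k[1]==i).astype(np.uint8),0,2)[0],key=len)
e=cv2.fitEllipse(cv2.convexHull(q));print(e,onz(T,e[0][0]+285,e[0][1]+120,.046))
P=pose("wrist");im=cams.read_camera("wrist");cv2.imwrite("pics/raw_w10.png",im)
g=cv2.cvtColor(im,cv2.COLOR_BGR2GRAY)
c=cv2.HoughCircles(cv2.medianBlur(g,5),cv2.HOUGH_GRADIENT,2,60,param1=120,param2=40,minRadius=20,maxRadius=140)
print(None if c is None else c[0][:6].round(0))
for X in[(.613,-.237,.046),(.613,-.237,.007)]:print(proj(P,X))
# nuts in bin by bright blobs
b=cv2.resize(t0[150:220,90:195],None,fx=6,fy=6,interpolation=cv2.INTER_CUBIC);hs=cv2.cvtColor(b,cv2.COLOR_BGR2HSV)
m=((hs[...,2]>205)&(hs[...,1]<40)).astype(np.uint8);k=cv2.connectedComponentsWithStats(m)
print([(s[4],(c/6+[90,150]).round(1).tolist()) for s,c in zip(k[2][1:],k[3][1:]) if s[4]>60])
E
```

```text
[ 0.52962627 -0.26346329  0.15581876] [179.52738174  -0.52027968  14.94766684] [ 1.05926119 -0.05344841  0.69338711] [ 36.33222749  13.81784439 -14.44503959  97.01694047   3.72635808
  68.92527527 -54.06544783]
((35.48149490356445, 37.70456314086914), (28.591718673706055, 37.13581085205078), 71.87471008300781) [ 0.62345609 -0.23312638  0.046     ]
[[247.  69.  72.]
 [321. 143. 139.]
 [247. 207. 134.]
 [141. 173. 139.]
 [311. 245. 117.]
 [131. 235. 128.]]
[248.1837425   78.50272935]
[248.42089281  79.28490363]
[(np.int32(375), [135.4, 183.7]), (np.int32(478), [140.5, 183.9]), (np.int32(474), [137.7, 191.7]), (np.int32(995), [143.4, 199.4]), (np.int32(65), [135.3, 200.4])]
```

Cup sits near the mat centre in both views. Next I close the fingers, rise, and go over to the outer (left) side of the lid.

Emit:
arm_command(series="0 0 -20 0 0;0 0 -30 0 60;0 0 -30 0 120;0 0 -30 -0.05 200;0 0 -25 -0.1 255;0 0 -10 -0.1 255;0 0 0 -0.1 255;0 0 0 -0.1 255;0 0 0 -0.1 255;0 0 0 -0.1 255;0 0 0 -0.1 255;0 0 0 -0.1 255;0 0 0 -0.1 255;0 0 0 -0.1 255;0 0 0 -0.1 255;0 0 0 -0.1 255;0 0 0 -0.1 255;0 0 0 -0.1 255;0 0 0 -0.05 255;0 0 0 0 255", squeeze=20)

```text
time_s: 26.2
tool_pos: [0.525, -0.2616, 0.2914]
tool_rot: [-179.9, -0.1, 101.0]
force: [0.2, 0.3, -0.2]
grip_width: 0.0005
grasp_force: 0.0
```

Emit:
arm_command(series="15 1.3 0 0 255;25 2.3 0 0 255;35 3 0 0 255;35 3 0 0 255;35 3 0 0 255;35 3 0 0 255;35 3 0 0 255;35 3 0 0 255;35 3 0 0 255;35 3 0 0 255;35 3 0 0 255;35 3 0 0 255;35 3 0 0 255;35 3 0 0 255;35 3 0 0 255;35 3 0 0 255;35 3 0 0 255;35 3 0 0 255;35 3 0 0 255;30 3 0 0 255")

```text
time_s: 27.87
tool_pos: [0.4542, 0.4048, 0.2924]
tool_rot: [-179.9, -0.0, 100.9]
force: [-0.5, 0.4, -0.0]
grip_width: 0.0008
grasp_force: 0.0
```

Emit:
arm_command(series="22 3 0 0 255;8 1 0 0 255;0 0 0 0 255;0 0 0 0 255;0 0 0 0 255")

```text
time_s: 28.28
tool_pos: [0.4555, 0.4305, 0.2927]
tool_rot: [180.0, 0.1, 100.8]
force: [0.0, -0.5, 0.2]
grip_width: 0.0005
grasp_force: 0.0
```

```bash
python3 - <<'E'
from h import *
o=telemetry.get_obs();print(o["tool_pos"],o["tool_rot"],o["qpos"],o["force"],o["grip_width"])
d=o["tool_pos"]-[.522,.272,0];print("s",d@[-.19,.98,0],"lat",d@[.982,.191,0])
T=pose("top");t=cams.read_camera("top")[120:205,285:360].astype(int)
m=((t.max(2)-t.min(2)<18)&(t.mean(2)>95)).astype(np.uint8)
k=cv2.connectedComponentsWithStats(cv2.morphologyEx(m,cv2.MORPH_OPEN,np.ones((3,3))))
i=1+np.argmax(k[2][1:,4]);q=max(cv2.findContours((k[1]==i).astype(np.uint8),0,2)[0],key=len)
e=cv2.fitEllipse(cv2.convexHull(q));print(e,onz(T,e[0][0]+285,e[0][1]+120,.046))
H=np.array([.065,.07])
for ph in(95,80,60,45,30,20,10,5,0):
    a=np.radians(ph);p=H+.112*np.array([-np.cos(a),np.sin(a)])+(.006+.01*np.sin(a))*np.array([np.sin(a),np.cos(a)]);print(ph,p.round(4))
E
```

```text
[0.45552623 0.4305419  0.29272016] [1.79986566e+02 1.05255617e-01 1.00752065e+02] [ -7.06337773  21.21746479 -51.55618241  78.89642698  16.56302739
  87.70169203 -46.59785549] [ 0.00946544 -0.47773085  0.21348447] 0.0005206824220109724
s 0.16800107650643248 lat -0.03499573708017251
((37.27201843261719, 41.846458435058594), (36.34208679199219, 39.37024688720703), 155.03631591796875) [ 0.61101232 -0.23836489  0.046     ]
95 [0.0907 0.1802]
80 [0.0612 0.1831]
60 [0.0217 0.1743]
45 [-0.005   0.1584]
30 [-0.0265  0.1355]
20 [-0.037   0.1172]
10 [-0.044   0.0971]
5 [-0.046   0.0866]
0 [-0.047  0.076]
```

The cup's rim outline now matches the starting one (36×39 px), so it stands upright at (0.611, −0.238). Now I lower the fingers beside the lid and push it over.

Emit:
arm_command(series="0 0 20 0 255;0 0 30 0 255;0 0 30 0 255;0 0 28 0 255;0 0 10 0 255;-20 0 0 0 255;-20 0 0 0 255;-20 0 0 0 255;-17 0 0 0 255;-15 0 -1.5 0 255;-14.5 0 -1.5 0 255;-13 0 2 0 255;-13 0 3 0 255;-13.5 0 4 0 255;-13 0 7 0 255;-13.7 0 9 0 255;-11 0 11 0 255;-10.5 0 12 0 255;0 0 0 0 255")

```text
time_s: 29.92
tool_pos: [0.491, 0.2371, 0.1266]
tool_rot: [-179.7, 0.2, 100.7]
force: [-0.2, -0.9, -0.7]
grip_width: 0.0003
grasp_force: 0.0
```

Emit:
arm_command(series="-5.5 0 9 0 255;-5 0 9.3 0 255;-4 0 10 0 255;-3 0 10 0 255;-1 0 6 0 255;-1 0 6 0 255;-1 0 4 0 255;0 0 3 0 255;0 0 2 0 255;0 0 0 0 255;0 0 0 0 255")

```text
time_s: 30.83
tool_pos: [0.4952, 0.222, 0.0759]
tool_rot: [-180.0, 0.2, 100.9]
force: [-15.3, -7.6, 40.9]
grip_width: 0.0006
grasp_force: 20.5
```

```bash
python3 - <<'E'
from h import *
o=telemetry.get_obs();d=o["tool_pos"]-[.522,.272,0];print("s",d@[-.19,.98,0],"lat",d@[.982,.191,0],o["tool_pos"],o["force"],o["time_s"])
E
```

```text
s -0.04390824049097095 lat -0.035867964534463226 [0.49519969 0.22199969 0.07591962] [-15.33176899  -7.62271773  40.87481844] 30.8333
```

The tip is at z = 0.076 against a firm stop, which is where the shut lid's top face should be. I'll back off and check.

Emit:
arm_command(series="0 0 -4 0 255;0 0 -8 0 255;0 0 -20 0 255;0 0 -30 0 255;0 0 -30 0 255;0 0 -30 0 255;-35 0 -20 0 255;-35 0 0 0 255;-35 0 0 0 255;-35 0 0 0 255;-35 0 0 0 255;-35 0 0 0 255;-30 0 0 0 255;-10 0 0 0 255;0 0 0 0 255;0 0 0 0 255")

```text
time_s: 32.17
tool_pos: [0.5425, -0.023, 0.2123]
tool_rot: [-180.0, -0.1, 100.9]
force: [-0.2, 0.3, 0.5]
grip_width: -0.0001
grasp_force: 0.0
```

```bash
python3 - <<'E'
from h import *
o=telemetry.get_obs();print(o["tool_pos"],o["force"],o["time_s"])
T=pose("top");S=pose("scene");t=cams.read_camera("top");s=cams.read_camera("scene");cv2.imwrite("pics/raw_t11.png",t);cv2.imwrite("pics/raw_s11.png",s)
c=np.array([.522,.272,0]);bx=np.array([-.19,.98,0]);by=np.array([-.982,-.191,0])
# predicted outline of the shut lid versus brightness profile across it (top view)
for nm,P,im in(("top",T,t),("scene",S,s)):
    print(nm,[(k,int(im[int(round(p[1])),int(round(p[0]))].mean())) for k in range(-90,91,6) for p in [proj(P,c+k/1e3*bx+.03*by+[0,0,.076])]])
kt=proj(T,c-.035*bx+[0,0,.105]);ks=proj(S,c-.035*bx+[0,0,.1]);print(kt,ks)
for P,im in((kt,t),(ks,s)):
    u,v=P.astype(int);print(im[v-6:v+8:2,u-14:u+16:2].mean(2).astype(int))
E
```

```text
[ 0.5425366  -0.0230407   0.21229129] [-0.18254043  0.33957678  0.51629891] 32.1667
top [(-90, 155), (-84, 76), (-78, 69), (-72, 39), (-66, 31), (-60, 162), (-54, 155), (-48, 154), (-42, 155), (-36, 154), (-30, 152), (-24, 152), (-18, 151), (-12, 150), (-6, 152), (0, 150), (6, 151), (12, 151), (18, 150), (24, 149), (30, 149), (36, 149), (42, 148), (48, 148), (54, 147), (60, 148), (66, 122), (72, 167), (78, 166), (84, 165), (90, 167)]
scene [(-90, 190), (-84, 193), (-78, 193), (-72, 191), (-66, 179), (-60, 158), (-54, 139), (-48, 138), (-42, 140), (-36, 138), (-30, 138), (-24, 138), (-18, 138), (-12, 139), (-6, 140), (0, 138), (6, 138), (12, 138), (18, 138), (24, 137), (30, 139), (36, 139), (42, 138), (48, 138), (54, 137), (60, 137), (66, 118), (72, 88), (78, 64), (84, 61), (90, 60)]
[154.07598794 182.41179821] [199.05807748 235.08320497]
[[149 149 149 150 157  57  34  82 122 148 152 152 158  26  41]
 [149 150 150 155  60  43  51  52  22 138 148 152 156  27  41]
 [149 150 149 156  33  50  56  60  50  24 120 159 158  65  39]
 [149 147 151 155  27  52  58  63  31  31  43  60 156 134  39]
 [150 149 149 152 102  34  51  49  21  42  67  62 158 166  38]
 [148 151 151 150 153 162  87  41  58  69  65  64 157 170  33]
 [150 150 149 150 151 153 155  91  55  58  58 165 153 159  30]]
[[180 179 179 149  68  29  27  28  50 145 182 187 189 191 190]
 [171 175 178 135  45  27  28  26  34 133 184 189 192 192 189]
 [150 158 164 128  40  19  20  14  35 135 186 190 190 190 190]
 [138 140 141 125  60  19  11  18  77 160 186 190 192 191 192]
 [139 140 138 137 120  70  18  43 119 153 164 176 181 187 190]
 [139 138 137 135 130  92  25  46 105 121 127 142 149 159 167]
 [139 138 133 123 117  80  22  22  61  73  81 122 138 139 141]]
```

Lid lies flat over the whole bin in both views, with the knob where it should be. One last check for stray nuts: compare the top view with the start.

```bash
python3 - <<'E'
from h import *
a=cv2.imread("pics/top0.png");b=cv2.imread("pics/raw_t11.png")
m=(cv2.absdiff(a,b).max(2)>45).astype(np.uint8);m=cv2.morphologyEx(m,cv2.MORPH_OPEN,np.ones((2,2)))
g=b.min(2);k=cv2.connectedComponentsWithStats(m)
for s,c in zip(k[2][1:],k[3][1:]):
    if s[4]>8:
        x,y,w,h,n=s;print(s,g[y:y+h,x:x+w].max())
E
```

```text
[272  96   6   7  27] 53
[  218    99    88   184 10761] 254
[228  99  25  15 280] 143
[301 140  22  31 165] 255
[321 141   7   4  16] 226
[311 152  30  32 403] 249
[337 153   3   4  10] 235
[309 154   4   5  12] 182
[308 159   4   6  17] 249
[  94  161   72   51 1781] 174
[148 177  16  14 149] 165
[323 185   7  19  41] 135
[331 184   4  10  20] 142
[335 199   3   6  12] 144
[332 206   8  11  51] 153
[135 215   7   7  26] 157
[ 461  267   51   59 1809] 140
[252 282  11   4  40] 69
[233 287  44   3 101] 68
[ 228  287   75   97 2929] 195
[277 291   4   6  19] 48
[277 298   4   5  17] 49
[245 303  28  18 422] 70
[278 304   3   6  14] 48
[210 340   4   5  14] 243
[240 356  35  28 634] 74
[237 377   5   7  25] 47
[503 376   9   8  42] 122
```

```bash
python3 -c "
from cell import env
print(env.sign_off())"
```

```text
the job is handed in; nothing more can be done
None
```

I've handed the job in after about 32 s of arm time: nuts poured into the lidded bin, empty cup upright about 6 mm from its mat's centre, and lid pushed fully shut. I only made out five nuts in the bin myself; for the sixth I rely on the empty cup and no stray nuts in the parts of the top view the arm left clear. Sign-off returned no result. The lid push ended at about 41 N, applied with the fingertips.

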